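Show a transformer's pins to the inspection camera

ROBOT

A 7-joint arm with a two-finger parallel gripper is mounted at the origin on the work surface. World frame = base frame: x ahead of the robot, y to its left, z up, the work surface at z = 0. Lengths are in m, angles in degrees, forces in N, time in s.
With the tool pointing down it reaches from about 0.425 to 0.875 m from the base axis. Payload 4.7 kg.
Tool frame: the origin (TCP) lies midway between the tips of the shut fingers; the grasp point (between the pads) lies 19 mm behind it; z points along the fingers, y is the line along which they close (so a half turn about z gives the same grasp; the last joint's range is limited). The gripper opens to 87 mm and grips with 3 to 60 N. Pads are 19 mm wide; open, the fingers measure 117 mm over their backs; the gripper's body (75 mm by 190 mm) begins 51 mm behind the grasp point.
Start: joints at [75.579, 18.392, -4.016, 83.108, 1.295, 78.541, -3.26], TCP at [0.171, -0.627, 0.223] pointing down, gripper open.
Joint ranges: [-163.93, 163.93], [-17.29, 119.83], [-79.2, 71.16], [3.27, 140.29], [-89.18, 269.18], [5.43, 117.66], [-154.24, 154.24]. Speed limits (degrees/s): [147.25, 147.25, 180, 180, 180, 180, 180].

INTERFACE

Orientations are given as [roll, pitch, yaw] about the fixed x, y, z axes, in that order (R = Rz(yaw) Ry(pitch) Rx(roll)).
In Python, from cell import env gives the robot as it stands.
- The arm moves only by the tool step_arm, never from a script. Its argument "moves" is a list of rows, each an object with "dp": the shift along the tool's x, y, z in mm, a list of three; "dr": the turn, a rotation vector about the tool's x, y, z in rad, a list of three; "fingers": the closure, from 0 (fully open) to 1 (shut). In form: [{"dp": [dx, dy, dz], "dr": [ax, ay, az], "fingers": fingers}, ...]. A call has exactly 5 rows; each row shifts and turns the commanded pose from where the row before left it, along the tool's axes as they then stand; what a row does not reach is not made up. A row lasts 1/8 s, in which the tool goes at most 62.5 mm and 10.7 degrees, less where a joint would pass 70% of its speed; a pose out of reach is approached as far as the arm can. A call with a gripper value outside its range is refused whole. The fingers move at their own pace and stop on an object; "squeeze" is the grip in N (left out, the last holds). Time passes only in rows, so rows that do not move let the fingers close, or fill a call up. It gives the time, the measured TCP pose, the force, the opening and the grip force at its end, in the units of the state.
- env.get_obs(): the state, without advancing time (a new reading comes with each control period).
- env.read_camera(name): name is "side" or "top" or "wrist"; returns the picture (480x640x3 uint8, red, green, blue); there is no depth.
- env.camera_model(name): a dict with "fx", "fy", "cx", "cy" (pixels), "R" (3x3) and "t" (3): a world point X has camera coordinates R X + t. Camera axes: x right, y down, z forward; pixel columns grow to the right and rows downward; lengths in m; the calibration is good to about 2 mm. The wrist camera is an equidistant fisheye: a pixel r from the principal point sees the ray r / f radians off the axis. A picture is of the moment at which its call begins: read the wrist's pose just before it. camera_model takes no time and is no camera call; for the wrist camera it gives the pose at the moment of the call.
- env.sign_off(): hands the job in; it is judged then, once.
The state is a dict: "time_s": time; "qpos": joint angles; "joint_velocities": joint speeds; "effort": joint torques, N m; "tool_pos": TCP position; "tool_rot": TCP orientation; "force": force on the tool from outside, world axes, zero at the start; "wrist_torque": the same for the moment, N m; "grip_width": finger opening in m; "grasp_force": force on a finger pad.
Only numpy, scipy, OpenCV 4.12 (cv2) and the standard library are available. Lean on these libraries where they do the work, as an engineer would, in place of code of your own. Each camera call takes 0.05 s, during which the arm holds its last target. There are 200 camera calls.

TASK

Pull the cabinet's top drawer right out to its stop and take out the transformer with the yellow-taped winding, leaving the blue-taped one in the drawer and the drawer open. Carry it over the bin and the wire spool and hold it, pins down and level, over the middle of the upward-looking inspection camera's window, its long side along the window's long side and the pin tips about a centimetre above the glass; neither it nor the gripper may touch the camera, and nothing on the bench may be knocked. Finish like that, still holding it motionless for the picture.

Things in the scene. Friction and masses are not known exactly. Their poses are not given: they have to be found in the camera images.
- cabinet: blue sheet-steel bench cabinet with three white-fronted drawers, 260 deep (x) x 280 wide (y) x 190 high; fixed to the bench. Origin: on the bench under the middle of its front; its drawer fronts face its own -x, towards the robot, and the drawers slide out along its own -x. The top edge is 190 above the bench
- drawer (a joint): how far the TOP drawer is pulled out: 0 closed, 0.165 m at its stop; it may start up to 10 mm ajar. Runs with 1 to 2 N of friction and stays where it is left
- drawer_handle (a point): middle of the top drawer's steel bar handle: round, 11 in diameter, 100 long, along the cabinet's y, its axis 155 above the bench and 35 in front of the drawer front, nothing above it. Axes as the cabinet's; moves with the drawer. The two lower drawers have like handles 60 and 120 lower
- drawer_floor (a point): middle of the front edge of the top drawer's inner floor, where it meets the front panel, 128 above the bench; axes as the cabinet's; moves with the drawer. The floor runs 233 back (+x) from it and is 252 wide (y); side and back walls, 3 thick, rise 35 above it, the front panel 54. The handle's axis is 47 in front (-x) of this point
- transformer: dark grey ferrite frame, black bobbin, winding under YELLOW tape; 54 long (x) x 42 wide (y) x 38 high, 0.16 kg. Origin: centre of its underside, at the pin tips; z up. Two rows of 6 mm pins at x = -20.5 and 20.5. Grip the frame's flat sides (54 x 42 outside, 15 to 31 above the pin tips). Stands on its pins in the top drawer, left or right of its middle, hidden until it is open
- blue_transformer: the same transformer but with BLUE tape, standing on the other side of the same drawer; it stays there. Origin and axes as for the yellow one
- camera: upward-looking pin inspection camera, fixed to the bench: aluminium foot 130 (x) x 110 (y) x 8, white housing, flat grey top 108 x 96, its surface 90 above the bench. Origin: centre of its underside
- window (a point): centre of the camera's glass window, flush in the grey top, 90 above the bench: a dark rectangle 60 long (point's x) x 46 wide (y) framed by four flush white light bars; z up
- bin: blue open bin full of wound coils, 178 x 136 x 110 high, 2.5 kg, loose on the bench between cabinet and camera. Origin: centre of its underside
- spool: copper wire spool with black flanges standing on end, 125 in diameter x 125 high, 3 kg, loose on the bench between cabinet and camera, nearer or farther than the bin. Origin: centre of its underside
- tape_roll: roll of amber tape lying flat, 90 in diameter x 25 high, loose. Origin: centre of its underside
- glue_bottle: white bottle with a red cap, 52 in diameter x 130 high, standing loose. Origin: centre of its underside

How it is judged:
By the outcome, as a careful person would: the job done as asked, in the order asked, and still so for the second after the job is handed in, while the arm keeps its last pose, push and grip.
It also fails if it takes over 61 s, if anything falls off the work surface, if the arm or the gripper's body presses on something with over 40 N, if the wrist force passes 120 N, or if a joint passes its speed limit or range.

## Working session

There is one attempt and no reset: what is moved stays moved. The work goes in short steps, Python scripts to look and compute and a tool call to move; the robot and the scene stay as the last step left them, time stands still between calls to the robot, and variables do not carry over. Pictures are saved under pics/ and viewed, at most 13 in all, crops included, and the job is handed in when it is done.

Besides the shell and the picture viewer there is one more tool, called after "Emit:" as name(argument=value, ...) on one line, values as JSON. step_arm: Moves the arm, as the interface text tells. Its arguments: {"type":"object","properties":{"moves":{"type":"array","items":{"type":"object","properties":{"dp":{"type":"array","items":{"type":"number"}},"dr":{"type":"array","items":{"type":"number"}},"fingers":{"type":"number"}}}},"squeeze":{"type":"number"}},"required":["moves"]}

```bash
ls; mkdir -p pics; python3 - <<'E'
from cell import env
import cv2,numpy as np
for n in ("side","top"):
    cv2.imwrite(f"pics/{n}0.png",env.read_camera(n)[:,:,::-1])
    m=env.camera_model(n);print(n,m["fx"],m["cx"],m["cy"],np.round(-np.array(m["R"]).T@m["t"],3),np.round(m["R"],2).tolist())
o=env.get_obs();print(o)
E
```

```text
pics
side 447.6554745698624 323.42636603174697 242.55122729034264 [0.155 0.7   0.574] [[-0.84, -0.54, 0.01], [-0.28, 0.42, -0.86], [0.47, -0.73, -0.51]]
top 617.4879429038523 310.76276049594867 237.99345709126317 [ 0.403 -0.004  1.162] [[0.02, -1.0, -0.02], [-0.98, -0.02, -0.17], [0.17, 0.02, -0.98]]
{'time_s': 0.1, 'qpos': array([75.57838203, 18.43559871, -4.01621346, 83.16882231,  1.29505464,
       78.54287942, -3.25913409]), 'joint_velocities': array([-0.10852567, -0.02689608, -0.01416669, -0.1384844 , -0.03798616,
        0.10816781, -0.04380452]), 'effort': array([-1.14330489e-04, -4.92573488e+01, -4.05832725e-01, -3.13398671e+01,
       -6.42616977e-02,  3.94414819e-02,  5.44731927e-05]), 'tool_pos': array([ 0.17056822, -0.62668598,  0.22155412]), 'tool_rot': array([-1.79897942e+02,  5.44928808e-03,  1.52327616e+01]), 'force': array([ 0.02984973, -0.27616294, -0.68790423]), 'wrist_torque': array([ 0.02499445,  0.04149594, -0.01696432]), 'grasp_force': 0.0, 'grip_width': 0.08692257588279424}
```

View pics/top0.png

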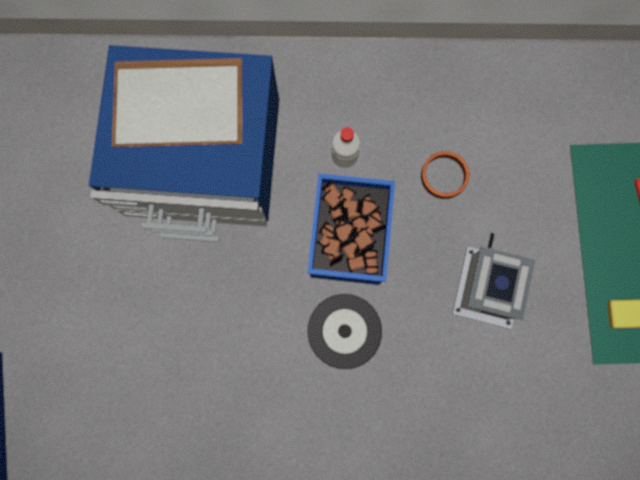

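View pics/side0.png

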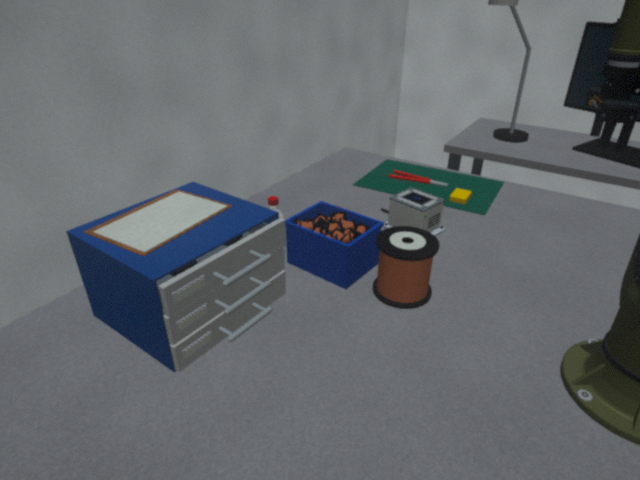

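The top view shows the cabinet upper left (front edge about row 190, handles (100–218, 195–240)), bin (352,228), spool (345,331), bottle (346,140), tape (445,175), camera top (502,283). The side view shows the closed top drawer's handle from (220,278) to (268,258).

```bash
cat > h.py <<'E'
from cell import env
import cv2,numpy as np
from scipy.spatial.transform import Rotation as Rot
def ray(m,uv):
    d=np.array([(uv[0]-m["cx"])/m["fx"],(uv[1]-m["cy"])/m["fy"]])
    if m.get("fish"):
        r=np.hypot(*d); v=np.r_[d/max(r,1e-9)*np.sin(r),np.cos(r)]
    else: v=np.r_[d,1]
    R=np.array(m["R"]); return -R.T@m["t"], R.T@v
def onz(m,uv,z):
    c,d=ray(m,uv); return c+d*(z-c[2])/d[2]
def proj(m,X):
    c=np.array(m["R"])@X+m["t"]; 
    if m.get("fish"):
        r=np.hypot(c[0],c[1]);th=np.arctan2(r,c[2]);return np.array([m["cx"]+m["fx"]*c[0]/r*th,m["cy"]+m["fy"]*c[1]/r*th])
    return np.array([m["cx"]+m["fx"]*c[0]/c[2],m["cy"]+m["fy"]*c[1]/c[2]])
def wrist():
    m=dict(env.camera_model("wrist"));m["fish"]=1;return m,env.read_camera("wrist")
E
python3 - <<'E'
from h import *
T=cv2.imread("pics/top0.png");S=cv2.imread("pics/side0.png")
a=cv2.resize(T[150:260,80:290],None,fx=3.5,fy=3.5,interpolation=cv2.INTER_CUBIC)
b=cv2.resize(S[200:350,150:300],None,fx=2,fy=2,interpolation=cv2.INTER_CUBIC)
c=cv2.resize(T[230:340,440:550],None,fx=2,fy=2,interpolation=cv2.INTER_CUBIC)
im=np.zeros((385+200,735,3),np.uint8);im[:385]=a;im[385:,:220]=c[:200]
im=np.zeros((600,740,3),np.uint8);im[:385,:735]=a;im[385:,:300]=b[:215];im[385:,310:530]=c[:215]
cv2.imwrite("pics/crop1.png",im)
mt=env.camera_model("top")
hsv=cv2.cvtColor(T,cv2.COLOR_BGR2HSV)
def comp(mask,pt):
    n,l,s,c=cv2.connectedComponentsWithStats(mask.astype(np.uint8)); 
    return l==l[pt[1],pt[0]]
blue=cv2.inRange(hsv,(105,150,40),(125,255,255))>0
for nm,z,win in(("cab",.19,(80,40,285,230)),("bin",.11,(300,165,400,290))):
    m=np.zeros(blue.shape,np.uint8);x0,y0,x1,y1=win;m[y0:y1,x0:x1]=blue[y0:y1,x0:x1]
    cs=max(cv2.findContours(m,0,2)[0],key=cv2.contourArea)
    ap=cv2.approxPolyDP(cv2.convexHull(cs),3,True)[:,0]
    print(nm,[(p.tolist(),np.round(onz(mt,p,z)[:2],3).tolist()) for p in ap])
for nm,uv,z in(("spool",(345,331),.125),("bottle",(347,134),.13),("tape",(445,175),.025),("win",(502,283),.09)):print(nm,np.round(onz(mt,uv,z),3))
E
```

```text
cab [([110, 46], [0.9, 0.367]), ([270, 57], [0.883, 0.093]), ([277, 105], [0.798, 0.079]), ([266, 215], [0.611, 0.091]), ([90, 184], [0.658, 0.381])]
bin [([320, 175], [0.702, 0.006]), ([393, 182], [0.691, -0.122]), ([385, 274], [0.528, -0.108]), ([379, 282], [0.515, -0.098]), ([313, 276], [0.523, 0.015]), ([309, 271], [0.531, 0.022])]
spool [ 0.43  -0.041  0.125]
bottle [ 0.771 -0.04   0.13 ]
tape [ 0.729 -0.23   0.025]
win [ 0.519 -0.312  0.09 ]
```

View pics/crop1.png

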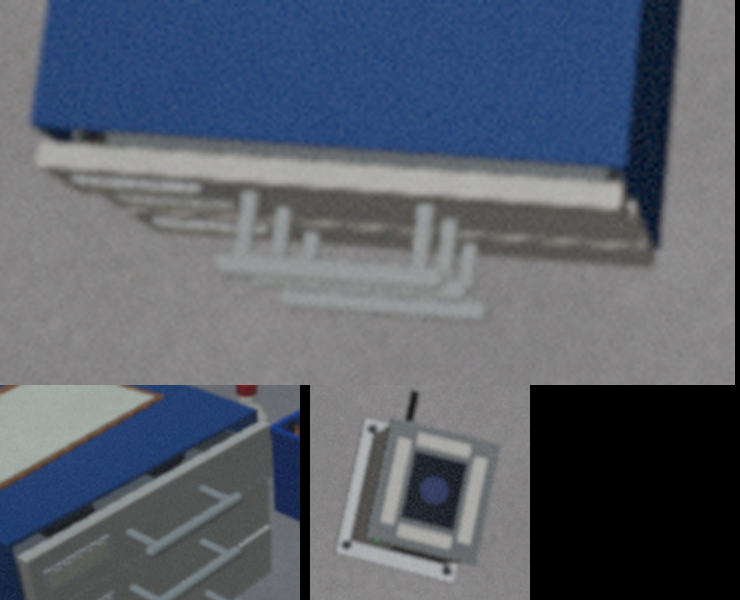

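The crop shows the top drawer's handle from (143.4,225.1) to (205.7,229.4) in the top picture, slightly ajar; the window is long roughly along world x, tilted.

```bash
cat >> h.py <<'E'
def rows(target,rpy,n,frm=None):
    "n equal rows from the measured (or given) pose to the target"
    if frm is None:
        o=env.get_obs();frm=(o["tool_pos"],o["tool_rot"])
    p=np.array(frm[0]);R=Rot.from_euler("xyz",frm[1],degrees=True);G=Rot.from_euler("xyz",rpy,degrees=True)
    w=(R.inv()*G).as_rotvec()/n; d=(np.array(target)-p)/n*1000
    for i in range(n):
        print((R*Rot.from_rotvec(w*i)).inv().apply(d).round(1).tolist(),w.round(3).tolist())
E
python3 - <<'E'
from h import *
mt=env.camera_model("top");ms=env.camera_model("side")
a,b=onz(mt,(143.4,225.1),.155),onz(mt,(205.7,229.4),.155)
print(a,b,np.linalg.norm(a-b),(a+b)/2,"cabyaw",np.degrees(np.arctan2(-(a-b)[0],(a-b)[1])))
print("side px",proj(ms,a),proj(ms,b))
T=cv2.imread("pics/top0.png")
g=cv2.cvtColor(T,cv2.COLOR_BGR2GRAY)
m=np.zeros_like(g);m[250:315,475:530]=(g[250:315,475:530]<75)
c=max(cv2.findContours(m,0,2)[0],key=cv2.contourArea);r=cv2.minAreaRect(c);bx=cv2.boxPoints(r)
W=np.array([onz(mt,p,.09) for p in bx]);print(r,W.round(4).tolist(),W.mean(0),[np.linalg.norm(W[i]-W[i-1]).round(4) for i in range(4)])
for i in range(4): d=W[i]-W[i-1];print(np.degrees(np.arctan2(d[1],d[0])))
yaw=82
print("A");rows((.5,-.3,.30),(180,0,15),7)
E
```

```text
[0.59754555 0.29891512 0.155     ] [0.59207465 0.19412466 0.155     ] 0.10493317533529822 [0.5948101  0.24651989 0.155     ] cabyaw -2.9885824435777746
side px [224.68763881 284.95735789] [269.14802713 256.56540883]
((501.68817138671875, 282.35113525390625), (26.68332862854004, 33.95378494262695), 12.994616508483887) [[0.4961, -0.2821, 0.09], [0.5539, -0.2969, 0.09], [0.5443, -0.3414, 0.09], [0.4867, -0.3263, 0.09]] [ 0.52024239 -0.3116549   0.09      ] [np.float64(0.0452), np.float64(0.0597), np.float64(0.0456), np.float64(0.0595)]
77.94113902246409
-14.359390164799171
-102.24552266323356
165.24575679851117
A
[57.7, -32.7, -11.2] [-0.0, 0.0, 0.001]
[57.7, -32.7, -11.2] [-0.0, 0.0, 0.001]
[57.6, -32.7, -11.2] [-0.0, 0.0, 0.001]
[57.6, -32.8, -11.2] [-0.0, 0.0, 0.001]
[57.6, -32.8, -11.2] [-0.0, 0.0, 0.001]
[57.6, -32.8, -11.2] [-0.0, 0.0, 0.001]
[57.6, -32.9, -11.2] [-0.0, 0.0, 0.001]
```

Emit:
step_arm(moves=[{"dp": [35, -20, -12], "dr": [0, 0, 0], "fingers": 0.72}, {"dp": [50, -29, -15], "dr": [0, 0, 0], "fingers": 0.72}, {"dp": [53, -30, -15], "dr": [0, 0, 0], "fingers": 0.72}, {"dp": [53, -30, -15], "dr": [0, 0, 0], "fingers": 0.72}, {"dp": [53, -30, -10], "dr": [0, 0, 0], "fingers": 0.72}], squeeze=40)

```text
time_s: 0.72
tool_pos: [0.3705, -0.4277, 0.29]
tool_rot: [180.0, -0.0, 15.2]
force: [0.2, -0.4, 0.6]
grip_width: 0.0448
grasp_force: 0.0
```

Emit:
step_arm(moves=[{"dp": [53, -30, -5], "dr": [0, 0, 0], "fingers": 0.72}, {"dp": [53, -30, 0], "dr": [0, 0, 0], "fingers": 0.72}, {"dp": [30, -20, 0], "dr": [0, 0, -0.1], "fingers": 0.72}, {"dp": [0, -30, 0], "dr": [0, 0, -0.15], "fingers": 0.72}, {"dp": [0, -30, 0], "dr": [0, 0, -0.15], "fingers": 0.72}])

```text
time_s: 1.35
tool_pos: [0.4534, -0.2618, 0.2936]
tool_rot: [-179.9, 0.1, 38.6]
force: [-0.3, 0.5, 1.0]
grip_width: 0.0247
grasp_force: 0.0
```

```bash
python3 -c "
from h import *
rows((.594,.2465,.24),(180,0,87),12)"
```

```text
[35.6, -25.8, 4.5] [-0.0, 0.0, -0.07]
[37.3, -23.2, 4.5] [-0.0, 0.0, -0.07]
[38.9, -20.5, 4.5] [-0.0, 0.0, -0.07]
[40.2, -17.7, 4.5] [-0.0, 0.0, -0.07]
[41.4, -14.9, 4.5] [-0.0, 0.0, -0.07]
[42.3, -11.9, 4.5] [-0.0, 0.0, -0.07]
[43.0, -8.9, 4.5] [-0.0, 0.0, -0.07]
[43.6, -5.9, 4.5] [-0.0, 0.0, -0.07]
[43.9, -2.8, 4.5] [-0.0, 0.0, -0.07]
[43.9, 0.3, 4.5] [-0.0, 0.0, -0.07]
[43.8, 3.4, 4.5] [-0.0, 0.0, -0.07]
[43.5, 6.4, 4.5] [-0.0, 0.0, -0.07]
```

Emit:
step_arm(moves=[{"dp": [36, -26, 2], "dr": [0, 0, -0.07], "fingers": 0.72}, {"dp": [37, -23, 2], "dr": [0, 0, -0.07], "fingers": 0.72}, {"dp": [39, -20, 2], "dr": [0, 0, -0.07], "fingers": 0.72}, {"dp": [40, -18, 2], "dr": [0, 0, -0.07], "fingers": 0.72}, {"dp": [41, -15, 2], "dr": [0, 0, -0.07], "fingers": 0.72}])

```text
time_s: 1.98
tool_pos: [0.5143, -0.0514, 0.2841]
tool_rot: [-180.0, 0.1, 58.4]
force: [0.4, 0.9, 0.9]
grip_width: 0.0243
grasp_force: 0.0
```

Emit:
step_arm(moves=[{"dp": [42, -12, 4], "dr": [0, 0, -0.07], "fingers": 0.72}, {"dp": [43, -9, 4], "dr": [0, 0, -0.07], "fingers": 0.72}, {"dp": [44, -6, 4], "dr": [0, 0, -0.07], "fingers": 0.72}, {"dp": [44, -3, 4], "dr": [0, 0, -0.07], "fingers": 0.72}, {"dp": [40, 0, 4], "dr": [0, 0, -0.07], "fingers": 0.72}])

```text
time_s: 2.6
tool_pos: [0.5742, 0.1564, 0.2638]
tool_rot: [-180.0, 0.1, 78.5]
force: [-0.2, -0.4, 0.1]
grip_width: 0.0243
grasp_force: 0.0
```

```bash
python3 -c "
from h import *
rows((.594,.2465,.22),(180,0,87),3)
m,im=wrist();cv2.imwrite('pics/w1.png',im[:,:,::-1]);print(m['fx'],m['cx'],m['cy'],(-np.array(m['R']).T@m['t']).round(3))
print([proj(m,np.array(p)).round(0) for p in ((.5975,.299,.155),(.592,.194,.155))])"
```

```text
[30.8, 0.5, 14.6] [-0.0, 0.0, -0.049]
[30.7, 2.0, 14.6] [-0.0, 0.0, -0.049]
[30.6, 3.5, 14.6] [-0.0, 0.0, -0.049]
371.64829954431775 317.99390194612727 247.42379863601298 [0.589 0.226 0.425]
[array([310.,  53.]), array([331., 193.])]
```

View pics/w1.png

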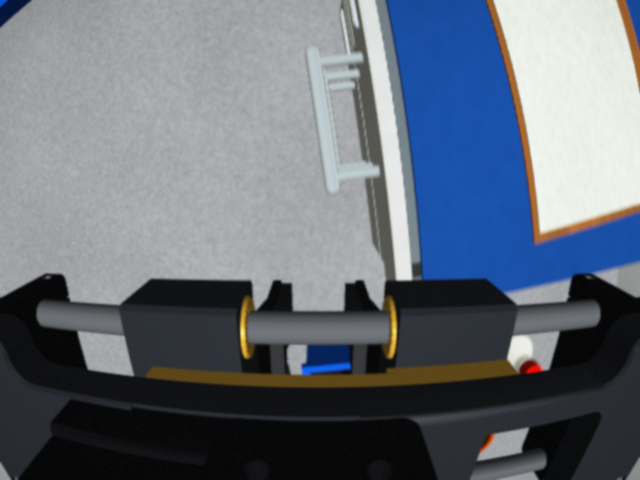

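The wrist picture shows the handle from (313,48) to (333,190), 2–3 px from the prediction, so x is about 1 mm larger. Going to the spot above it.

Emit:
step_arm(moves=[{"dp": [31, 1, 10], "dr": [0, 0, -0.049], "fingers": 0.72}, {"dp": [31, 2, 10], "dr": [0, 0, -0.049], "fingers": 0.72}, {"dp": [29, 4, 10], "dr": [0, 0, -0.049], "fingers": 0.72}, {"dp": [0, 0, 8], "dr": [0, 0, 0], "fingers": 0.72}, {"dp": [0, 0, 0], "dr": [0, 0, 0], "fingers": 0.72}])

```text
time_s: 3.28
tool_pos: [0.5948, 0.2431, 0.2252]
tool_rot: [-179.9, 0.1, 86.6]
force: [0.2, -0.5, -0.7]
grip_width: 0.024
grasp_force: 0.0
```

```bash
python3 -c "
from h import *
m,im=wrist();cv2.imwrite('pics/w2.png',im[:,:,::-1]);o=env.get_obs();print(o['tool_pos'],o['tool_rot'])
g=im.astype(int)
print([proj(m,np.array(p)).round(0) for p in ((.5985,.299,.155),(.593,.194,.155))])
rows((.5955,.2475,.136),(180,0,87),3)"
```

```text
[0.59515902 0.24304519 0.22588502] [-1.79965824e+02  1.12512953e-01  8.65861116e+01]
[array([318., 175.]), array([319., 329.])]
[1.5, 0.0, 30.0] [-0.0, 0.001, -0.002]
[1.5, 0.0, 30.0] [-0.0, 0.001, -0.002]
[1.5, 0.0, 30.0] [-0.0, 0.001, -0.002]
```

View pics/w2.png

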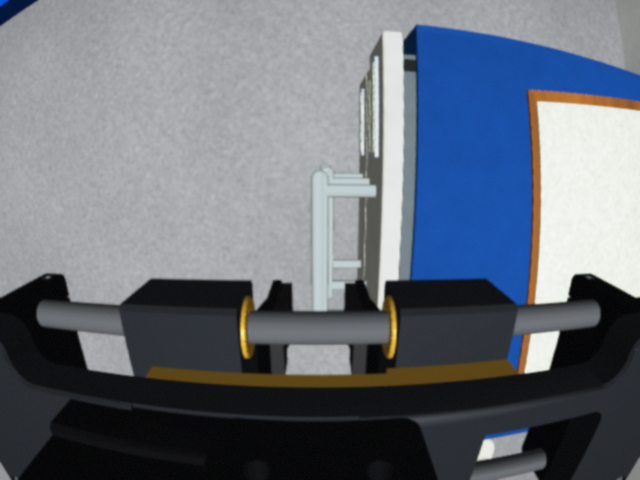

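The handle (column 319, rows 172–310) lies straight between the fingers. Descending and gripping.

Emit:
step_arm(moves=[{"dp": [2, 0, 18], "dr": [0, 0, 0], "fingers": 0.72}, {"dp": [2, 0, 20], "dr": [0, 0, 0], "fingers": 0.72}, {"dp": [0, 0, 20], "dr": [0, 0, 0], "fingers": 0.72}, {"dp": [0, 0, 20], "dr": [0, 0, 0], "fingers": 0.72}, {"dp": [0, 0, 12], "dr": [0, 0, 0], "fingers": 0.72}])

```text
time_s: 3.95
tool_pos: [0.5944, 0.2488, 0.1343]
tool_rot: [-179.9, 0.1, 86.7]
force: [0.1, -0.7, 0.1]
grip_width: 0.0244
grasp_force: 0.0
```

Emit:
step_arm(moves=[{"dp": [0, 0, 0], "dr": [0, 0, 0], "fingers": 1}, {"dp": [0, 0, 0], "dr": [0, 0, 0], "fingers": 1}, {"dp": [0, 0, 0], "dr": [0, 0, 0], "fingers": 1}, {"dp": [0, 0, 0], "dr": [0, 0, 0], "fingers": 1}, {"dp": [0, 0, 0], "dr": [0, 0, 0], "fingers": 1}], squeeze=30)

```text
time_s: 4.58
tool_pos: [0.5956, 0.2497, 0.1371]
tool_rot: [179.9, -0.0, 86.7]
force: [1.0, 0.4, 0.6]
grip_width: 0.0099
grasp_force: 30.0
```

Emit:
step_arm(moves=[{"dp": [0, -10, 0], "dr": [0, 0, 0], "fingers": 1}, {"dp": [0, -25, 0], "dr": [0, 0, 0], "fingers": 1}, {"dp": [0, -30, 0], "dr": [0, 0, 0], "fingers": 1}, {"dp": [0, -25, 0], "dr": [0, 0, 0], "fingers": 1}, {"dp": [0, -10, 0], "dr": [0, 0, 0], "fingers": 1}])

```text
time_s: 5.2
tool_pos: [0.4938, 0.2554, 0.137]
tool_rot: [179.9, 0.1, 86.8]
force: [0.9, 1.2, 2.5]
grip_width: 0.01
grasp_force: 30.0
```

Emit:
step_arm(moves=[{"dp": [0, -15, 0], "dr": [0, 0, 0], "fingers": 1}, {"dp": [0, -15, 0], "dr": [0, 0, 0], "fingers": 1}, {"dp": [0, -10, 0], "dr": [0, 0, 0], "fingers": 1}, {"dp": [0, -8, 0], "dr": [0, 0, 0], "fingers": 1}, {"dp": [0, -4, 0], "dr": [0, 0, 0], "fingers": 1}])

```text
time_s: 5.82
tool_pos: [0.4429, 0.2583, 0.137]
tool_rot: [180.0, 0.0, 86.7]
force: [1.9, 0.5, 4.9]
grip_width: 0.0098
grasp_force: 30.0
```

Emit:
step_arm(moves=[{"dp": [0, -2, 0], "dr": [0, 0, 0], "fingers": 1}, {"dp": [0, -2, 0], "dr": [0, 0, 0], "fingers": 1}, {"dp": [0, -2, 0], "dr": [0, 0, 0], "fingers": 1}, {"dp": [0, -2, 0], "dr": [0, 0, 0], "fingers": 1}, {"dp": [0, -1, 0], "dr": [0, 0, 0], "fingers": 1}])

```text
time_s: 6.45
tool_pos: [0.4369, 0.2587, 0.137]
tool_rot: [179.7, -0.1, 86.6]
force: [10.1, 1.0, -0.5]
grip_width: 0.0099
grasp_force: 30.0
```

Emit:
step_arm(moves=[{"dp": [0, -2, 0], "dr": [0, 0, 0], "fingers": 1}, {"dp": [0, -1, 0], "dr": [0, 0, 0], "fingers": 1}, {"dp": [0, 0, 0], "dr": [0, 0, 0], "fingers": 1}, {"dp": [0, 0, 0], "dr": [0, 0, 0], "fingers": 1}, {"dp": [0, 0, 0], "dr": [0, 0, 0], "fingers": 1}])

```text
time_s: 7.08
tool_pos: [0.4369, 0.2587, 0.1371]
tool_rot: [179.4, -0.2, 86.5]
force: [15.4, 1.9, -6.6]
grip_width: 0.0101
grasp_force: 30.0
```

Emit:
step_arm(moves=[{"dp": [0, 2, 0], "dr": [0, 0, 0], "fingers": 1}, {"dp": [0, 2, 0], "dr": [0, 0, 0], "fingers": 1}, {"dp": [0, 0, 0], "dr": [0, 0, 0], "fingers": 0.72}, {"dp": [0, 0, 0], "dr": [0, 0, 0], "fingers": 0.72}, {"dp": [0, 0, 0], "dr": [0, 0, 0], "fingers": 0.72}])

```text
time_s: 7.7
tool_pos: [0.4339, 0.2582, 0.1356]
tool_rot: [-179.9, 0.1, 86.7]
force: [0.4, 0.7, -0.0]
grip_width: 0.0232
grasp_force: 0.0
```

```bash
python3 -c "
from h import *
m,im=wrist();cv2.imwrite('pics/w3.png',im[:,:,::-1])
t=env.read_camera('top');cv2.imwrite('pics/t3.png',t[:,:,::-1])
o=env.get_obs();print(o['tool_pos'],o['force'],o['grip_width'])"
```

```text
[0.43443783 0.25834574 0.13588292] [ 0.23280489 -0.97752983 -0.24515185] 0.023995129858028454
```

View pics/w3.png

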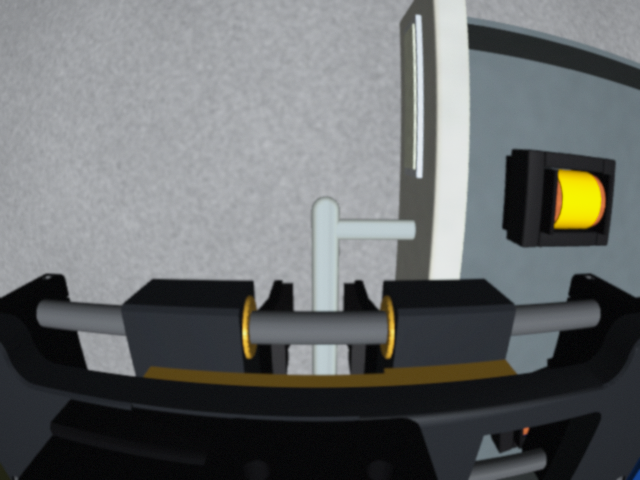

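The yellow transformer stands in the drawer's left side at (560,198), the handle is at column 325 clear between the opened fingers. Rising.

Emit:
step_arm(moves=[{"dp": [0, 1, -12], "dr": [0, 0, 0], "fingers": 0.72}, {"dp": [0, 1, -25], "dr": [0, 0, 0], "fingers": 0.72}, {"dp": [0, 0, -30], "dr": [0, 0, 0], "fingers": 0.4}, {"dp": [0, 0, -30], "dr": [0, 0, 0], "fingers": 0}, {"dp": [0, 10, -25], "dr": [0, 0, 0], "fingers": 0}])

```text
time_s: 8.43
tool_pos: [0.447, 0.2585, 0.2607]
tool_rot: [179.9, 0.0, 86.7]
force: [1.2, 0.1, 0.1]
grip_width: 0.0464
grasp_force: 0.0
```

Emit:
step_arm(moves=[{"dp": [0, 25, 0], "dr": [0, 0, 0], "fingers": 0}, {"dp": [0, 25, 0], "dr": [0, 0, 0], "fingers": 0}, {"dp": [0, 25, 0], "dr": [0, 0, 0], "fingers": 0}, {"dp": [0, 10, 0], "dr": [0, 0, 0], "fingers": 0}, {"dp": [0, 0, 0], "dr": [0, 0, 0], "fingers": 0}])

```text
time_s: 9.05
tool_pos: [0.532, 0.253, 0.2585]
tool_rot: [-180.0, -0.0, 86.7]
force: [0.2, 0.2, 0.4]
grip_width: 0.0861
grasp_force: 0.0
```

```bash
python3 -c "
from h import *
m,im=wrist();cv2.imwrite('pics/w4.png',im[:,:,::-1]);import pickle;pickle.dump(m,open('m4.pkl','wb'))
t=env.read_camera('top')
t=env.read_camera('top');cv2.imwrite('pics/t4.png',t[:,:,::-1])
o=env.get_obs();print(o['tool_pos'],o['tool_rot'])
for n,i,mm,z in(('w',im,m,.166),('t',t,env.camera_model('top'),.166)):
  h=cv2.cvtColor(i,cv2.COLOR_RGB2HSV);k=cv2.inRange(h,(22,150,100),(34,255,255));
  if n=='t':k[:,500:]=0
  c=max(cv2.findContours(k,0,2)[0],key=cv2.contourArea);r=cv2.minAreaRect(c);print(n,r,onz(mm,r[0],z),[onz(mm,p,z).round(3)[:2].tolist() for p in cv2.boxPoints(r)])
cv2.imwrite('pics/c4.png',np.hstack([cv2.resize(t[150:330,90:290,::-1],None,fx=2,fy=2,interpolation=2),cv2.resize(im[:360,250:640,::-1],(390,360))]))"
```

```text
[0.53110926 0.25354195 0.25876665] [1.79994496e+02 1.68192111e-02 8.67539529e+01]
w ((341.0, 173.5), (37.0, 34.0), 90.0) [0.55144611 0.30806348 0.166     ] [[0.541, 0.321], [0.564, 0.32], [0.563, 0.295], [0.539, 0.296]]Traceback (most recent call last):
  File "<string>", line 10, in <module>
    c=max(cv2.findContours(k,0,2)[0],key=cv2.contourArea);r=cv2.minAreaRect(c);print(n,r,onz(mm,r[0],z),[onz(mm,p,z).round(3)[:2].tolist() for p in cv2.boxPoints(r)])
ValueError: max() iterable argument is empty
```

```bash
python3 -c "
import cv2
i=cv2.imread('pics/w4.png');cv2.imwrite('pics/c4.png',cv2.resize(i[80:280,220:460],None,fx=3,fy=3,interpolation=2))"
```

```text
(no output)
```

View pics/c4.png

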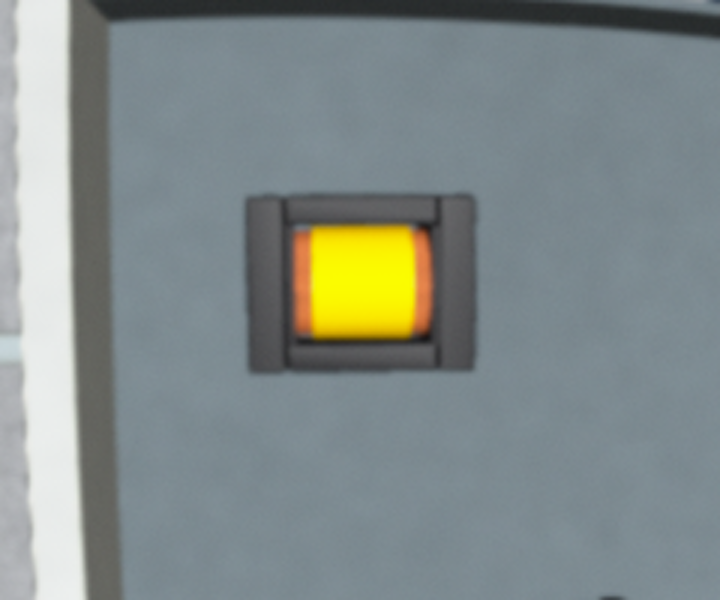

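```bash
python3 -c "
from h import *
import pickle;m=pickle.load(open('m4.pkl','rb'))
c=[(247,196),(475,193),(473.5,370.5),(249,373)]
for z in(.159,.166):
  P=np.array([onz(m,(220+(u+.5)/3-.5,80+(v+.5)/3-.5),z) for u,v in c]);print(P.mean(0),[np.linalg.norm(P[i]-P[i-1]).round(4) for i in range(4)])
  for a,b in((0,1),(3,2),(0,3),(1,2)):
    d=P[b]-P[a];print(np.degrees(np.arctan2(d[1],d[0])).round(1),end=' ')
rows((P.mean(0)[0],P.mean(0)[1],.20),(180,0,87.5),3)
"
```

```text
[0.55133989 0.30736748 0.159     ] [np.float64(0.0417), np.float64(0.0531), np.float64(0.0422), np.float64(0.0533)]
-2.0 -2.4 -93.0 -92.7 [0.55095508 0.30779516 0.166     ] [np.float64(0.0406), np.float64(0.0517), np.float64(0.041), np.float64(0.0519)]
-2.0 -2.4 -93.0 -92.7 [18.4, 5.6, 19.6] [0.0, 0.0, -0.004]
[18.4, 5.7, 19.6] [0.0, 0.0, -0.004]
[18.4, 5.7, 19.6] [0.0, 0.0, -0.004]
```

The crop shows the yellow transformer's frame from (302,145) to (378,204) px, square to the drawer, with about 33 mm to the front panel: room for the finger.

Emit:
step_arm(moves=[{"dp": [18, 6, 5], "dr": [0, 0, -0.006], "fingers": 0.13}, {"dp": [18, 6, 10], "dr": [0, 0, -0.006], "fingers": 0.13}, {"dp": [18, 5, 15], "dr": [0, 0, 0], "fingers": 0.13}, {"dp": [0, 0, 15], "dr": [0, 0, 0], "fingers": 0.13}, {"dp": [0, 0, 0], "dr": [0, 0, 0], "fingers": 0.13}])

```text
time_s: 9.82
tool_pos: [0.5509, 0.3048, 0.2121]
tool_rot: [-179.9, 0.1, 87.4]
force: [0.6, -0.7, 0.0]
grip_width: 0.0758
grasp_force: 0.0
```

```bash
python3 -c "
from h import *
m,im=wrist();i=im[:,:,::-1];cv2.imwrite('pics/w5.png',i);
o=env.get_obs();print(o['tool_pos'],o['tool_rot'],o['grip_width'])
rows((.5513,.3072,.133),(180,0,87.4),5)
print([proj(m,np.array(p)).round(0) for p in ((.5513,.3072,.159),)])"
```

```text
[0.55151837 0.3048894  0.21315138] [-1.79972274e+02  8.79507628e-02  8.73393866e+01] 0.07538771194463381
[0.5, -0.1, 16.0] [-0.0, 0.0, -0.0]
[0.5, -0.1, 16.0] [-0.0, 0.0, -0.0]
[0.5, -0.1, 16.0] [-0.0, 0.0, -0.0]
[0.5, -0.1, 16.0] [-0.0, 0.0, -0.0]
[0.5, -0.1, 16.0] [-0.0, 0.0, -0.0]
[array([318., 266.])]
```

View pics/w5.png

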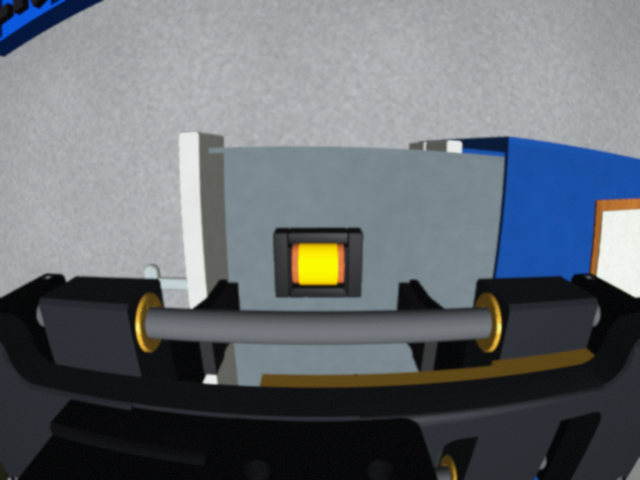

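The transformer is centred between the fingers at (318,264), as predicted. Descending and gripping.

Emit:
step_arm(moves=[{"dp": [1, 0, 15], "dr": [0, 0, 0], "fingers": 0.13}, {"dp": [1, 0, 20], "dr": [0, 0, 0], "fingers": 0.13}, {"dp": [0.5, 0, 20], "dr": [0, 0, 0], "fingers": 0.13}, {"dp": [0, 0, 15], "dr": [0, 0, 0], "fingers": 0.13}, {"dp": [0, 0, 8], "dr": [0, 0, 0], "fingers": 0.13}])

```text
time_s: 10.5
tool_pos: [0.5515, 0.3081, 0.1338]
tool_rot: [-179.9, 0.0, 87.4]
force: [-0.5, -0.4, 0.2]
grip_width: 0.076
grasp_force: 0.0
```

Emit:
step_arm(moves=[{"dp": [0, 0, 1.5], "dr": [0, 0, 0], "fingers": 0.13}, {"dp": [0, 0, 0], "dr": [0, 0, 0], "fingers": 0.3}, {"dp": [0, 0, 0], "dr": [0, 0, 0], "fingers": 1}, {"dp": [0, 0, 0], "dr": [0, 0, 0], "fingers": 1}, {"dp": [0, 0, 0], "dr": [0, 0, 0], "fingers": 1}], squeeze=25)

```text
time_s: 11.12
tool_pos: [0.5521, 0.3087, 0.1344]
tool_rot: [180.0, -0.0, 87.4]
force: [-0.2, -0.3, 1.9]
grip_width: 0.054
grasp_force: 25.0
```

Emit:
step_arm(moves=[{"dp": [0, 0, -6], "dr": [0, 0, 0], "fingers": 1}, {"dp": [0, 0, -16], "dr": [0, 0, 0], "fingers": 1}, {"dp": [0, 0, -28], "dr": [0, 0, 0], "fingers": 1}, {"dp": [0, 0, -36], "dr": [0, 0, 0], "fingers": 1}, {"dp": [0, 0, -30], "dr": [0, 0, 0], "fingers": 1}])

```text
time_s: 11.75
tool_pos: [0.5522, 0.3088, 0.2525]
tool_rot: [179.9, -0.0, 87.4]
force: [0.3, 0.1, -1.9]
grip_width: 0.0539
grasp_force: 25.0
```

```bash
python3 -c "
from h import *
m,im=wrist();cv2.imwrite('pics/w6.png',im[:,:,::-1])
o=env.get_obs();print(o['tool_pos'],o['tool_rot'],o['grip_width'])
rows((.5202,-.3117,.27),(180,0,76.6),18)
"
```

```text
[0.55362831 0.31004583 0.25683906] [179.60655077  -0.22907206  87.35880767] 0.05404465342799311
[-34.6, -0.3, -0.9] [0.0, -0.0, 0.01]
[-34.6, 0.1, -0.9] [0.0, -0.0, 0.01]
[-34.6, 0.5, -0.9] [0.0, -0.0, 0.01]
[-34.6, 0.8, -0.8] [0.0, -0.0, 0.01]
[-34.6, 1.2, -0.8] [0.0, -0.0, 0.01]
[-34.6, 1.5, -0.8] [0.0, -0.0, 0.01]
[-34.5, 1.9, -0.8] [0.0, -0.0, 0.01]
[-34.5, 2.3, -0.8] [0.0, -0.0, 0.01]
[-34.5, 2.6, -0.8] [0.0, -0.0, 0.01]
[-34.5, 3.0, -0.8] [0.0, -0.0, 0.01]
[-34.4, 3.3, -0.8] [0.0, -0.0, 0.01]
[-34.4, 3.7, -0.8] [0.0, -0.0, 0.01]
[-34.4, 4.1, -0.8] [0.0, -0.0, 0.01]
[-34.3, 4.4, -0.8] [0.0, -0.0, 0.01]
[-34.3, 4.8, -0.8] [0.0, -0.0, 0.01]
[-34.2, 5.1, -0.8] [0.0, -0.0, 0.01]
[-34.2, 5.5, -0.7] [0.0, -0.0, 0.01]
[-34.1, 5.8, -0.7] [0.0, -0.0, 0.01]
```

View pics/w6.png

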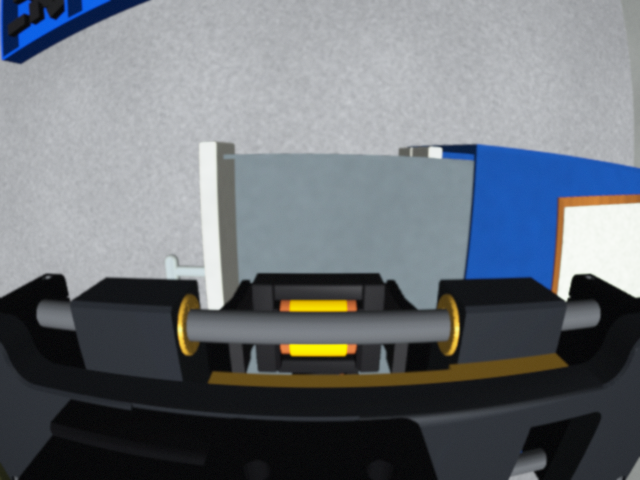

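The transformer is held between the fingers at (318,325), level. Carrying across.

Emit:
step_arm(moves=[{"dp": [-10, 0, -6], "dr": [0, 0, 0.01], "fingers": 1}, {"dp": [-22, 0, -5], "dr": [0, 0, 0.01], "fingers": 1}, {"dp": [-34, 0, -3], "dr": [0, 0, 0.01], "fingers": 1}, {"dp": [-38, 1, 0], "dr": [0, 0, 0.01], "fingers": 1}, {"dp": [-40, 1, 0], "dr": [0, 0, 0.01], "fingers": 1}])

```text
time_s: 12.42
tool_pos: [0.5429, 0.1625, 0.2628]
tool_rot: [-179.9, 0.1, 84.4]
force: [0.7, -0.0, -1.3]
grip_width: 0.0538
grasp_force: 25.0
```

Emit:
step_arm(moves=[{"dp": [-40, 2, 0], "dr": [0, 0, 0.01], "fingers": 1}, {"dp": [-40, 2, 0], "dr": [0, 0, 0.01], "fingers": 1}, {"dp": [-40, 2, 0], "dr": [0, 0, 0.01], "fingers": 1}, {"dp": [-40, 2, 0], "dr": [0, 0, 0.01], "fingers": 1}, {"dp": [-40, 3, 0], "dr": [0, 0, 0.01], "fingers": 1}])

```text
time_s: 13.05
tool_pos: [0.5302, -0.0374, 0.263]
tool_rot: [-179.9, 0.0, 81.5]
force: [0.7, -0.5, -0.9]
grip_width: 0.0534
grasp_force: 25.0
```

Emit:
step_arm(moves=[{"dp": [-40, 3, 0], "dr": [0, 0, 0.01], "fingers": 1}, {"dp": [-40, 3, 0], "dr": [0, 0, 0.01], "fingers": 1}, {"dp": [-40, 4, 0], "dr": [0, 0, 0.01], "fingers": 1}, {"dp": [-36, 4, 0], "dr": [0, 0, 0.01], "fingers": 1}, {"dp": [-28, 4, 0], "dr": [0, 0, 0.01], "fingers": 1}])

```text
time_s: 13.68
tool_pos: [0.5177, -0.222, 0.2629]
tool_rot: [-179.9, 0.0, 78.6]
force: [0.5, 1.1, -1.4]
grip_width: 0.0537
grasp_force: 25.0
```

```bash
python3 -c "
from h import *
rows((.5202,-.3117,.2),(180,0,76.6),4)"
```

```text
[-21.9, 5.1, 15.7] [-0.001, 0.0, 0.009]
[-21.8, 5.3, 15.7] [-0.001, 0.0, 0.009]
[-21.8, 5.4, 15.7] [-0.001, 0.0, 0.009]
[-21.7, 5.6, 15.7] [-0.001, 0.0, 0.009]
```

Emit:
step_arm(moves=[{"dp": [-30, 5, 0], "dr": [0, 0, 0.01], "fingers": 1}, {"dp": [-40, 8, 0], "dr": [0, 0, 0.01], "fingers": 1}, {"dp": [-45, 10, 0], "dr": [0, 0, 0.01], "fingers": 1}, {"dp": [-40, 8, 0], "dr": [0, 0, 0.005], "fingers": 1}, {"dp": [-20, 4, 0], "dr": [0, 0, 0], "fingers": 1}])

```text
time_s: 14.3
tool_pos: [0.515, -0.4012, 0.2629]
tool_rot: [-179.9, -0.0, 76.6]
force: [0.0, 0.1, -2.6]
grip_width: 0.0538
grasp_force: 25.0
```

Emit:
step_arm(moves=[{"dp": [0, 0, 0], "dr": [0, 0, 0], "fingers": 1}, {"dp": [0, 0, 0], "dr": [0, 0, 0], "fingers": 1}, {"dp": [0, 0, 0], "dr": [0, 0, 0], "fingers": 1}, {"dp": [0, 0, 0], "dr": [0, 0, 0], "fingers": 1}, {"dp": [0, 0, 0], "dr": [0, 0, 0], "fingers": 1}])

```text
time_s: 14.92
tool_pos: [0.5163, -0.3977, 0.2642]
tool_rot: [180.0, 0.0, 76.8]
force: [-0.1, -0.1, -1.3]
grip_width: 0.0534
grasp_force: 25.0
```

```bash
python3 -c "
from h import *
m,im=wrist();cv2.imwrite('pics/w7.png',im[:,:,::-1])
o=env.get_obs();print(o['tool_pos'],o['tool_rot'],o['grip_width'])
u,v=proj(m,np.array([.5202,-.3117,.09])).astype(int);print(u,v)
g=cv2.cvtColor(im,cv2.COLOR_RGB2GRAY);k=np.zeros_like(g)
# dark window inside the white bars
a,b,c,d=v-60,min(v+60,268),u-70,u+70
k[a:b,c:d]=g[a:b,c:d]<75
n,l,s,cc=cv2.connectedComponentsWithStats(k);q=(l==l[v-10,u-20]).astype(np.uint8)
cs=max(cv2.findContours(q,0,2)[0],key=cv2.contourArea);r=cv2.minAreaRect(cs)
W=np.array([onz(m,p,.09) for p in cv2.boxPoints(r)]);print(r,W.mean(0),[np.linalg.norm(W[i]-W[i-1]).round(4) for i in range(4)])
for i in range(4): e=W[i]-W[i-1];print(np.degrees(np.arctan2(e[1],e[0])).round(1))
"
```

```text
[ 0.51620572 -0.39788528  0.26412373] [1.79994439e+02 1.48341046e-02 7.67885363e+01] 0.05399249160632291
299 136
((300.9999694824219, 138.0), (47.99999237060547, 63.99999237060547), 90.0) [ 0.52083726 -0.31269669  0.09      ] [np.float64(0.0438), np.float64(0.0572), np.float64(0.0435), np.float64(0.0576)]
76.3
-13.8
-103.1
166.4
```

View pics/w7.png

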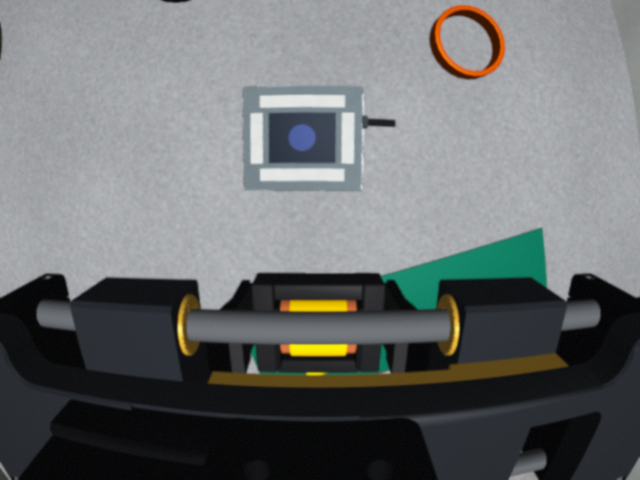

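The window is at (301,138) in the wrist picture, giving (0.5208,-0.3127), within 1.2 mm of the top camera's value; the transformer is still held level.

```bash
python3 -c "
from h import *
rows((.5206,-.3110,.18),(180,0,76.5),4)"
```

```text
[21.4, -3.9, 21.0] [0.0, 0.0, 0.001]
[21.4, -3.9, 21.0] [0.0, 0.0, 0.001]
[21.4, -3.9, 21.0] [0.0, 0.0, 0.001]
[21.4, -4.0, 21.0] [0.0, 0.0, 0.001]
```

Emit:
step_arm(moves=[{"dp": [15, -3, 5], "dr": [0, 0, 0.001], "fingers": 1}, {"dp": [25, -5, 15], "dr": [0, 0, 0.002], "fingers": 1}, {"dp": [25, -5, 20], "dr": [0, 0, 0.002], "fingers": 1}, {"dp": [15, -2, 20], "dr": [0, 0, 0], "fingers": 1}, {"dp": [5.5, -1, 15], "dr": [0, 0, 0], "fingers": 1}])

```text
time_s: 15.6
tool_pos: [0.5204, -0.3089, 0.188]
tool_rot: [-180.0, -0.0, 76.6]
force: [-0.5, -0.2, -0.8]
grip_width: 0.0538
grasp_force: 25.0
```

Emit:
step_arm(moves=[{"dp": [0, 0, 8], "dr": [0, 0, 0], "fingers": 1}, {"dp": [0, 0, 0], "dr": [0, 0, 0], "fingers": 1}, {"dp": [0, 0, 0], "dr": [0, 0, 0], "fingers": 1}, {"dp": [0, 0, 0], "dr": [0, 0, 0], "fingers": 1}, {"dp": [0, 0, 0], "dr": [0, 0, 0], "fingers": 1}])

```text
time_s: 16.23
tool_pos: [0.5205, -0.3116, 0.1813]
tool_rot: [180.0, 0.0, 76.5]
force: [0.2, 1.0, -2.0]
grip_width: 0.0541
grasp_force: 25.0
```

```bash
python3 -c "
from h import *
P=[env.get_obs()]
for i in range(6): env.read_camera('side');P.append(env.get_obs())
print(np.array([o['tool_pos'] for o in P]).round(4),np.mean([o['tool_rot'][2] for o in P]))
p=np.mean([o['tool_pos'] for o in P],0);print(p)
rows((.5206,-.3110,.1062),(180,0,76.5),4,(p,(180,0,np.mean([o['tool_rot'][2] for o in P]))))"
```

```text
[[ 0.5205 -0.3116  0.1813]
 [ 0.5205 -0.3115  0.1812]
 [ 0.5204 -0.3115  0.1812]
 [ 0.5204 -0.3114  0.1811]
 [ 0.5204 -0.3114  0.181 ]
 [ 0.5204 -0.3113  0.181 ]
 [ 0.5204 -0.3113  0.181 ]] 76.47258431032357
[ 0.52042578 -0.3114217   0.18111904]
[0.1, 0.0, 18.7] [-0.0, 0.0, -0.0]
[0.1, 0.0, 18.7] [-0.0, 0.0, -0.0]
[0.1, 0.0, 18.7] [-0.0, 0.0, -0.0]
[0.1, 0.0, 18.7] [-0.0, 0.0, -0.0]
```

Down about 72 mm, decelerating, then look.

Emit:
step_arm(moves=[{"dp": [0, 0, 12], "dr": [0, 0, 0], "fingers": 1}, {"dp": [0, 0, 20], "dr": [0, 0, 0], "fingers": 1}, {"dp": [0, 0, 18], "dr": [0, 0, 0], "fingers": 1}, {"dp": [0, 0, 14], "dr": [0, 0, 0], "fingers": 1}, {"dp": [0, 0, 8], "dr": [0, 0, 0], "fingers": 1}])

```text
time_s: 17.15
tool_pos: [0.5198, -0.311, 0.1074]
tool_rot: [-179.9, -0.0, 76.5]
force: [-0.9, 0.5, -1.0]
grip_width: 0.0538
grasp_force: 25.0
```

Emit:
step_arm(moves=[{"dp": [0, 0, 1], "dr": [0, 0, 0], "fingers": 1}, {"dp": [0, 0, 0], "dr": [0, 0, 0], "fingers": 1}, {"dp": [0, 0, 0], "dr": [0, 0, 0], "fingers": 1}, {"dp": [0, 0, 0], "dr": [0, 0, 0], "fingers": 1}, {"dp": [0, 0, 0], "dr": [0, 0, 0], "fingers": 1}])

```text
time_s: 17.77
tool_pos: [0.5205, -0.3114, 0.1082]
tool_rot: [180.0, 0.0, 76.5]
force: [0.3, 0.5, -1.3]
grip_width: 0.0538
grasp_force: 25.0
```

```bash
python3 -c "
from h import *
s=env.read_camera('side');t=env.read_camera('top')
for i in range(5):env.read_camera('side')
o=env.get_obs();print(o['tool_pos'],o['tool_rot'],o['grip_width'],o['force'])
ms=env.camera_model('side')
for q in ((.5205,-.3122,.09),(.5205,-.3122,.10)):print(proj(ms,np.array(q)))
u,v=proj(ms,np.array((.5205,-.3122,.10))).astype(int)
a=cv2.resize(s[v-37:v+38,u-50:u+50,::-1],(800,600),interpolation=2)
b=t[150:330,90:290,::-1]
a[:180,:200]=b
cv2.imwrite('pics/f.png',a)"
```

```text
[ 0.52033028 -0.3113363   0.10793132] [-1.79997573e+02  6.20232250e-03  7.64796590e+01] 0.05383697307654435 [ 0.37165319  0.97322722 -1.78252572]
[416.82416262 198.52119455]
[417.26653534 194.95618769]
```

View pics/f.png

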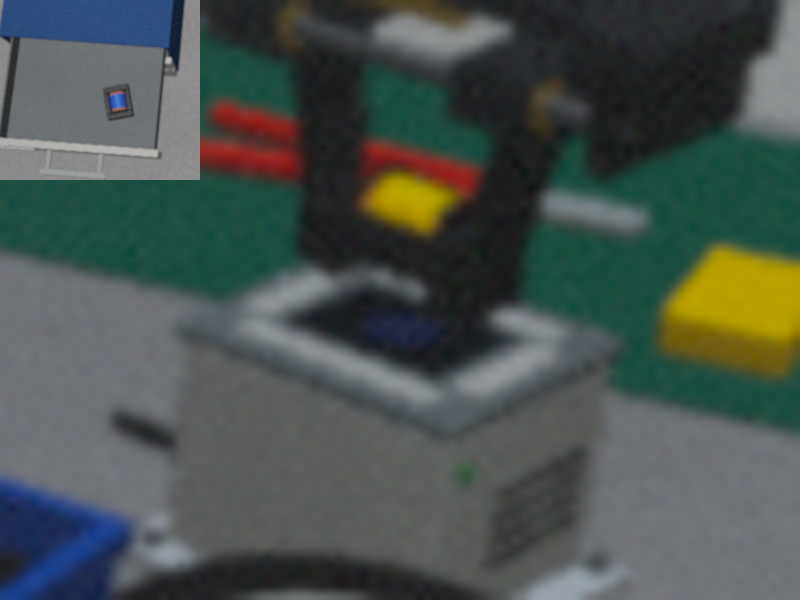

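The picture shows the transformer hovering over the window; the inset shows the drawer open with the blue one at (118,101) inside, handle at about (162,324) full-frame. Lowering 2 mm.

Emit:
step_arm(moves=[{"dp": [0, 0, 1], "dr": [0, 0, 0], "fingers": 1}, {"dp": [0, 0, 1], "dr": [0, 0, 0], "fingers": 1}, {"dp": [0, 0, 0], "dr": [0, 0, 0], "fingers": 1}, {"dp": [0, 0, 0], "dr": [0, 0, 0], "fingers": 1}, {"dp": [0, 0, 0], "dr": [0, 0, 0], "fingers": 1}])

```text
time_s: 18.75
tool_pos: [0.5204, -0.3113, 0.106]
tool_rot: [180.0, 0.0, 76.5]
force: [0.4, -0.2, -1.0]
grip_width: 0.054
grasp_force: 25.0
```

Emit:
step_arm(moves=[{"dp": [0, 0, 0], "dr": [0, 0, 0], "fingers": 1}, {"dp": [0, 0, 0], "dr": [0, 0, 0], "fingers": 1}, {"dp": [0, 0, 0], "dr": [0, 0, 0], "fingers": 1}, {"dp": [0, 0, 0], "dr": [0, 0, 0], "fingers": 1}, {"dp": [0, 0, 0], "dr": [0, 0, 0], "fingers": 1}])

```text
time_s: 19.38
tool_pos: [0.5204, -0.3113, 0.106]
tool_rot: [180.0, 0.0, 76.5]
force: [0.9, -0.5, -1.0]
grip_width: 0.0536
grasp_force: 25.0
```

```bash
python3 -c "
from h import *
mt=env.camera_model('top');t=env.read_camera('top')
print(onz(mt,(162,324),.155),proj(mt,np.array((.4369,.2565,.155))))
print(cv2.cvtColor(t,6+1)[312:334,150:175].mean(1).round(0))
o=env.get_obs();print(o['tool_pos'],o['tool_rot'],o['force'],o['joint_velocities'].round(2))"
```

```text
[0.43462568 0.25733777 0.155     ] [162.60118154 322.59777626]
[138. 138. 139. 139. 140. 138. 137. 138. 143. 151. 156. 157. 156. 150.
 141. 136. 137. 138. 138. 138. 139. 139.]
[ 0.52036846 -0.31129039  0.10594128] [1.79999823e+02 3.43136599e-03 7.64815692e+01] [-0.01424837  0.52482161 -1.57763908] [ 0.05  0.02  0.07 -0.07  0.    0.02  0.01]
```

```bash
python3 -c "
from cell import env
print(env.sign_off())"
```

```text
the job is handed in; nothing more can be done
None
```

I handed the job in at about 19.5 s: the yellow-taped transformer is held still and level over the middle of the camera window, pin tips about 1 cm above the glass by the arm's readings, with the drawer out at its stop and the blue-taped one still inside.

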